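Put the empty plug pot away in the parts drawer

ROBOT

A 6-joint arm with a two-finger parallel gripper is mounted at the origin on the work surface. World frame = base frame: x ahead of the robot, y to its left, z up, the work surface at z = 0. Lengths are in mm, angles in degrees, forces in N, time in s.
With the tool pointing down it reaches from about 300 to 850 mm from the base axis. Payload 4.2 kg.
Tool frame: the origin (TCP) lies midway between the tips of the shut fingers; the grasp point (between the pads) lies 19 mm behind it; z points along the fingers, y is the line along which they close (so a half turn about z gives the same grasp; the last joint's range is limited). The gripper opens to 91 mm and grips with 3 to 60 N. Pads are 32 mm wide; open, the fingers measure 118 mm over their backs; the gripper's body (76 mm by 178 mm) begins 60 mm behind the grasp point.
Start: joints at [62.395, 18.312, 89.639, -0, 72.044, -1.146], TCP at [256.202, 514.785, 213.976] pointing down, gripper open.
Joint ranges: [-177.97, 177.97], [-48.28, 115.42], [12.27, 149.76], [-77.06, 257.06], [2.81, 150.46], [-146.56, 146.56]. Speed limits (degrees/s): [147.25, 147.25, 180, 180, 180, 180].

INTERFACE

Orientations are given as [roll, pitch, yaw] about the fixed x, y, z axes, in that order (R = Rz(yaw) Ry(pitch) Rx(roll)).
In Python, from workcell import env gives the robot as it stands.
- The arm moves only by the tool send_rows, never from a script. Its argument "steps" is a list that holds one entry, the list of rows, each a list of 5 numbers: the shift along the tool's x, y, z scaled (see below), then the turn about the tool's z scaled (see below), then the opening, from 0 (shut) to 1 (fully open). In form: [[[dx, dy, dz, yaw, fingers], ...]]. A call has 1 to 5 rows; each row shifts and turns the commanded pose from where the row before left it, along the tool's axes as they then stand; what a row does not reach is not made up. The controller multiplies each number of a shift by 0.04 m and each number of a turn by 0.12 rad. A row lasts 1/12 s, in which the tool goes at most 41.7 mm and 7.16 degrees, less where a joint would pass 70% of its speed; a pose out of reach is approached as far as the arm can. A call with a number of a shift or a turn outside -1 to 1 is refused whole. A call with a gripper value outside its range is refused whole. The fingers move at their own pace and stop on an object; "squeeze" is the grip in N (left out, the last holds). Time passes only in rows, so rows that do not move let the fingers close. It gives the time, the measured TCP pose, the force, the opening and the grip force at its end, in the units of the state.
- env.state(): the state, without advancing time (a new reading comes with each control period).
- env.grab_frame(name): name is "side" or "top" or "wrist"; returns a dict with "pixels" (420x560x3 uint8, red, green, blue), "depth" (420x560 float32, mm along the optical axis (not along the pixel's ray), 0 where there is no reading), "intrinsics" (3x3 intrinsics, pixels), "cam_to_world" (4x4, takes a point from camera to world coordinates). Camera axes: x right, y down, z forward; pixel columns grow to the right and rows downward; lengths in mm; the calibration is good to about 2 mm. A picture is of the moment at which its call begins.
- env.job_done(): hands the job in; it is judged then, once.
The state is a dict: "time_s": time; "qpos": joint angles; "qvel": joint speeds; "effort": joint torques, N m; "ee_pos": TCP position; "ee_rot": TCP orientation; "force": force on the tool from outside, world axes, zero at the start; "torque": the same for the moment, N m; "gripper_width": finger opening in mm; "gripper_force": force on a finger pad.
Only numpy, scipy, OpenCV 4.12 (cv2) and the standard library are available. Lean on these libraries where they do the work, as an engineer would, in place of code of your own. Each camera call takes 0.05 s, during which the arm holds its last target. There are 200 camera calls.

TASK

Pull the parts drawer out to its stop and leave it open. Then take the empty pot with the wide collar out of the slanted caddy and nest it upright in the matching pot that stands in the drawer, gently lowering it until its collar rests on the other pot's rim before you let go. Leave the straight-sided tumbler in the caddy, and the tape roll, tester and screwdriver where they are.

Things in the scene. Friction and masses are not known exactly. Their poses are not given: they have to be found in the camera images.
- cabinet: grey metal parts cabinet fixed on the desk, left or right of the middle, 200 mm deep (x), 200 wide (y), 130 high. Origin: centre of its underside; its front, at x = -100 mm, looks along its -x, roughly to the robot. Its one drawer slides out along -x: a tray (inside 153 x 158 mm, sides 45 mm high, floor 20 mm above the desk) behind a front panel 15 mm thick with its top 123 mm above the desk.
- drawer (a joint): how far the drawer is pulled out, m: 0 is shut, 0.140 is its stop; it starts shut or up to 15 mm out and stays where it is left
- drawer_handle (a point): middle of the drawer's steel bar handle: a level bar 11 mm thick, 100 mm long along the cabinet's y, 35 mm out from the front panel (29 mm free behind the bar), 95 mm above the desk, 35 mm below the cabinet's top. Moves with the drawer; axes as the cabinet's.
- caddy: dark wooden stand fixed on the desk, on the other side: base board 190 x 220 mm, a sloped block with two sockets, a small switch behind (36 mm high). Origin: on the desk, 10 mm inside the middle of the rear edge; front looks to -x. Sockets lean 25 degrees, mouths up and to -x; centres on the slope at x -130, y +55 and -55, z 52 mm; each a ring 62 mm outside, 53 inside, 22 high.
- loose_pot: pot to put away: white plastic, 60 mm high, in one caddy socket, tilted 25 degrees. Body tapers from 40 mm diameter (foot) to 53 mm at 33 mm height, where a shoulder steps out to a collar, 62-64 mm diameter (57 inside), up to the rim. 50 g. Origin: centre of underside; z along its axis to the mouth. Nested in an equal pot, its shoulder rests on that pot's rim and it sits 27 mm higher.
- drawer_pot: an equal white pot (same sizes), standing upright and loose on the floor of the drawer's tray; hidden while the drawer is shut. Origin: centre of the underside; z up its axis.
- tumbler: straight-sided white plastic tumbler without a collar, 48 mm in diameter, 60 mm high, in the caddy's other socket, tilted 25 degrees; to be left there. Origin: centre of the underside; z along its axis to the mouth.
- tape_roll: black roll of tape lying flat, 60 mm outside diameter, 38 mm hole, 19 mm high, between the cabinet and the caddy; leave alone. Origin: centre of the underside.
- tester: black hand-held tester, 62 x 105 x 28 mm, lying on the desk out to one side; leave alone. Origin: centre of the underside.
- screwdriver: screwdriver with a black handle, 190 mm long, lying along its x, 26 mm high, out to one side; leave alone. Origin: under the middle of its length.

How it is judged (in metres and radians):
On the way, in this order (a step that is already met when the one before it is completed fails the run):
1. the drawer is pulled out to its stop (value of joint drawer above 0.133 m), for 0.2 s.
2. the pot, still held by the fingers, has been lowered upright into the drawer pot to within 8 mm of its seat (z of loose_pot in the frame of drawer_pot below 0.035 m and horizontal distance between loose_pot and drawer_pot below 0.008 m and angle between loose_pot's own z axis and vertical below 0.2 rad and contact force between the fingers and loose_pot above 0.5 N), for 0.1 s.
At the end, for the whole second after the job is handed in: The collared pot rests nested, 27 mm (24.5 to 30) above the drawer pot, axes within 4.5 mm and 0.08 rad; the drawer pot stands upright (0.06 rad) on the drawer floor (below 24 mm height); the drawer is out 130 mm or more; both pots at rest (under 0.02 m/s) (z of loose_pot in the frame of drawer_pot between 0.0245 and 0.03 m and horizontal distance between loose_pot and drawer_pot below 0.0045 m and angle between the z axis of loose_pot and the z axis of drawer_pot, either way round below 0.08 rad and angle between drawer_pot's own z axis and vertical below 0.06 rad and height (world z) of drawer_pot below 0.024 m and value of joint drawer above 0.13 m and linear speed of each of loose_pot, drawer_pot below 0.02 m/s); the robot touches nothing.
It fails at once if the tumbler is moved by more than 20 mm (distance of tumbler from where it was at the start of the episode above 0.02 m).
It fails at once if the tape roll, tester or screwdriver is moved by more than 20 mm (distance of any of tape_roll, tester, screwdriver from where it was at the start of the episode above 0.02 m).
It fails at once if the pot is rammed into the other with more than 40 N (contact force between loose_pot and drawer_pot above 40 N).
It also fails if it takes over 58 s, if anything falls off the work surface, if the arm or the gripper's body presses on something with over 40 N, if the wrist force passes 120 N, or if a joint passes its speed limit or range.

## Working session

There is one attempt and no reset: what is moved stays moved. The work goes in short steps, Python scripts to look and compute and a tool call to move; the robot and the scene stay as the last step left them, time stands still between calls to the robot, and variables do not carry over. Pictures are saved under pics/ and viewed, at most 10 in all, crops included, and the job is handed in when it is done.

Besides the shell and the picture viewer there is one more tool, called after "Call:" by a JSON object that holds its "fn" and its "kwargs", one argument or row to a line. send_rows: Moves the arm, as the interface text tells. Shifts and turns lie within -1 to 1; 1 stands for 0.04 m of shift or 0.12 rad of turn. Its arguments: {"type":"object","properties":{"steps":{"type":"array"},"squeeze":{"type":"number"}},"required":["steps"]}

```bash
mkdir -p pics; ls; cat > h.py <<'E'
import numpy as np, cv2, pickle
from workcell import env
def grab(n, save=None):
    f=env.grab_frame(n)
    if save:
        cv2.imwrite(f'pics/{save}.png', cv2.cvtColor(np.asarray(f['pixels']),cv2.COLOR_RGB2BGR)); pickle.dump(f,open(f'pics/{save}.pkl','wb'))
    return f
def load(s): return pickle.load(open(f'pics/{s}.pkl','rb'))
def cloud(f):
    d=np.asarray(f['depth'],float);K=np.asarray(f['intrinsics']);T=np.asarray(f['cam_to_world'])
    v,u=np.mgrid[:d.shape[0],:d.shape[1]]
    p=np.stack([(u-K[0,2])/K[0,0]*d,(v-K[1,2])/K[1,1]*d,d],-1)
    P=p@T[:3,:3].T+T[:3,3]; P[d<=0]=np.nan
    return P
def ray(f,uv,z):
    K=np.asarray(f['intrinsics']);T=np.asarray(f['cam_to_world'])
    r=T[:3,:3]@np.linalg.inv(K)@np.array([uv[0],uv[1],1.]);return T[:3,3]+r*(z-T[2,3])/r[2]
E
python3 - <<'E'
from h import *
np.set_printoptions(precision=3,suppress=True)
for n in ('side','top'):
    f=grab(n,n+'0'); print(n,np.asarray(f['intrinsics']),np.asarray(f['cam_to_world']))
a=cv2.imread('pics/side0.png');b=cv2.imread('pics/top0.png')
cv2.imwrite('pics/both.png',cv2.resize(np.vstack([a,b]),None,fx=.71,fy=.71))
print(env.state())
E
```

```text
pics
side [[462.253   0.    282.239]
 [  0.    462.253 204.422]
 [  0.      0.      1.   ]] [[   0.999   -0.041    0.022  588.978]
 [  -0.044   -0.663    0.748 -948.772]
 [  -0.016   -0.748   -0.664  945.149]
 [   0.       0.       0.       1.   ]]
top [[446.669   0.    274.084]
 [  0.    446.669 210.008]
 [  0.      0.      1.   ]] [[   0.02    -0.987    0.162  362.27 ]
 [  -1.      -0.02     0.       5.175]
 [   0.003   -0.162   -0.987 1529.384]
 [   0.       0.       0.       1.   ]]
{'time_s': 0.1, 'qpos': array([62.397, 18.35 , 89.699,  0.001, 72.043, -1.144]), 'qvel': array([ 0.009, -0.151, -0.289,  0.001,  0.089,  0.029]), 'effort': array([ -0.001, -41.333, -23.251,   0.073,   0.042,  -0.   ]), 'ee_pos': array([255.969, 514.397, 213.186]), 'ee_rot': array([-179.908,   -0.003,  153.541]), 'force': array([ 1.389,  0.022, -0.293]), 'torque': array([ 0.06 , -0.022, -0.004]), 'gripper_force': 0.0, 'gripper_width': 91.43561762106056}
```

View pics/top0.png

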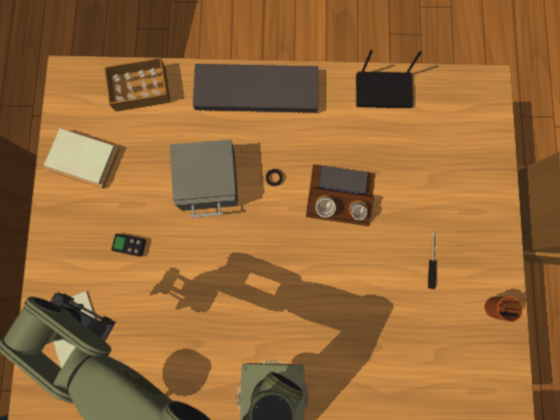

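View pics/side0.png

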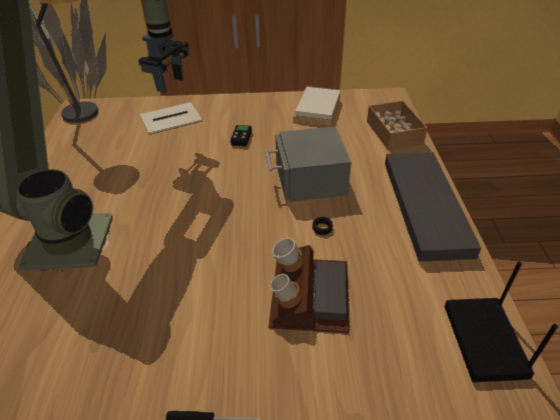

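The top view shows the cabinet at about (204,173) with its handle at (206,211). The caddy is at (342,195), holding two white cups at (325,207) and (358,211), and the tape is at (274,177). The side view shows both cups; the far one, at (288,253), looks collared. Next I'll measure these.

```bash
python3 - <<'E'
from h import *
np.set_printoptions(precision=1,suppress=True)
for n in ('top0','side0'):
    f=load(n);P=cloud(f);img=np.asarray(f['pixels']);hsv=cv2.cvtColor(img,cv2.COLOR_RGB2HSV)
    reg=(P[...,0]>400)&(P[...,0]<1000)&(abs(P[...,1])<350)
    # cabinet top
    m=(reg&(abs(P[...,2]-130)<7)&(P[...,1]>30)).astype(np.uint8)
    k,l,st,c=cv2.connectedComponentsWithStats(m);i=1+st[1:,4].argmax();q=P[l==i]
    r=cv2.minAreaRect(q[:,:2].astype(np.float32));print(n,'cab',r,cv2.boxPoints(r).tolist(),np.median(q[:,2]),st[i])
    # white cups
    m=(reg&(hsv[...,1]<70)&(hsv[...,2]>110)&(P[...,1]<0)&(P[...,2]>60)).astype(np.uint8)
    k,l,st,c=cv2.connectedComponentsWithStats(m)
    for i in range(1,k):
        if st[i,4]>60:
            q=P[l==i];rr=cv2.minAreaRect(q[:,:2].astype(np.float32));print('cup',c[i],st[i],np.median(q,0),q.min(0),q.max(0),rr)
    print('handle',end=' ')
    q=P[reg&(abs(P[...,2]-98)<10)&(P[...,1]>50)&(P[...,0]<720)];print(len(q),np.median(q,0),q.min(0),q.max(0))
    # caddy board: reddish dark
    m=(reg&(hsv[...,2]<110)&(P[...,1]<-20)&(P[...,2]>4)&(P[...,2]<140)).astype(np.uint8)
    k,l,st,c=cv2.connectedComponentsWithStats(m);i=1+st[1:,4].argmax();q=P[l==i];r=cv2.minAreaRect(q[:,:2].astype(np.float32));print('caddy',r,cv2.boxPoints(r).tolist())
a=cv2.imread('pics/top0.png')[150:240,160:390];b=cv2.imread('pics/side0.png')[230:335,255:365]
a=cv2.resize(a,(790,309),interpolation=cv2.INTER_CUBIC);b=cv2.resize(b,(300,286),interpolation=cv2.INTER_CUBIC)
o=np.zeros((600,790,3),np.uint8);o[:309]=a;o[309:595,:300]=b;cv2.imwrite('pics/crop.png',o)
E
```

```text
top0 cab ((712.7169189453125, 238.87965393066406), (204.16368103027344, 200.9580841064453), 6.378570556640625) [[600.1040649414062, 327.39569091796875], [622.4299926757812, 127.6816177368164], [825.3297729492188, 150.36361694335938], [803.0038452148438, 350.07769775390625]] 129.03907128884816 [ 170  140   66   65 3497]
cup [328.5 211.3] [320 203  15  13  68] [ 598.4 -176.7   78.2] [ 585.4 -188.7   62.4] [ 625.4 -144.5  102.1] ((598.2778930664062, -171.927001953125), (25.982879638671875, 55.405052185058594), 40.28180694580078)
handle 244 [589.6 222.6  98.6] [568.2 130.1  88.3] [719.3 329.5 108. ]
caddy ((671.1729125976562, -224.13235473632812), (218.5103302001953, 188.28500366210938), 82.90348052978516) [[564.2540893554688, -320.9200744628906], [751.0967407226562, -344.1810302734375], [778.0917358398438, -127.34463500976562], [591.2490844726562, -104.08367919921875]]
side0 cab ((719.448974609375, 237.04019165039062), (201.41793823242188, 209.57052612304688), 6.1292643547058105) [[608.1275634765625, 330.4735412597656], [630.5037841796875, 122.10103607177734], [830.7703857421875, 143.60
[... 170 characters left out ...]
5 -196.    60.3] [ 639.6 -130.4  117.1] ((613.1016845703125, -163.22711181640625), (65.72509002685547, 52.756961822509766), 88.94275665283203)
cup [280.5 283. ] [271 274  18  18  84] [ 603.6 -262.    99.9] [ 578.9 -298.2   61.8] [ 618.9 -247.2  117.1] ((598.8656005859375, -272.6435852050781), (51.09798049926758, 39.89315414428711), 89.49517059326172)
handle 328 [628.1 141.6  96.7] [573.8 123.8  88. ] [718.5 305.4 108. ]
caddy ((675.8446655273438, -227.40756225585938), (221.98912048339844, 189.64688110351562), 82.59403991699219) [[567.5051879882812, -325.2535400390625], [755.5700073242188, -349.69879150390625], [784.1841430664062, -129.56158447265625], [596.1193237304688, -105.1163330078125]]
```

View pics/crop.png

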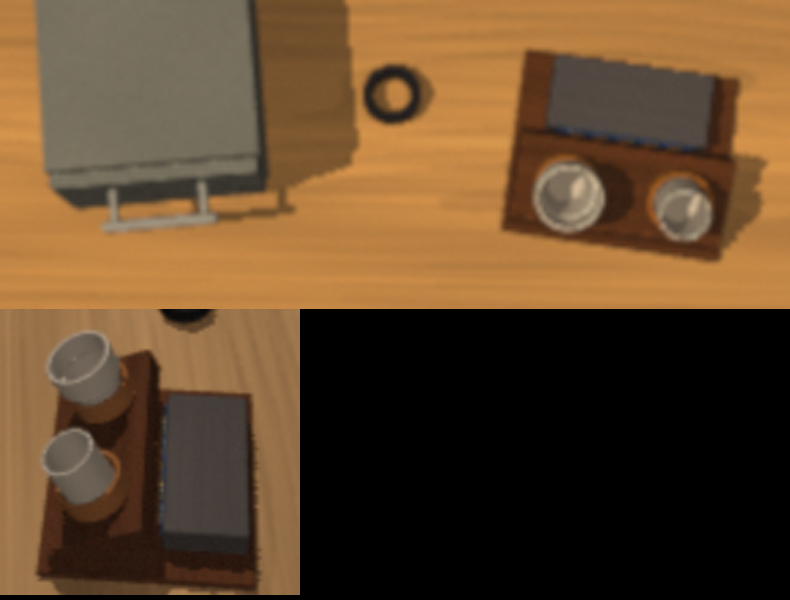

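The upper crop shows the collared pot at (570,195), which is top pixel (326,207). The slimmer tumbler is at (682,209). The handle bar's ends are at (105,228) and (215,217) in the crop.

```bash
cat >> h.py <<'E'
def plan(x,y,z,yaw):
    s=env.state();p=s['ee_pos'];a=np.radians(s['ee_rot'][2]);d=np.array([x,y,z])-p
    ty=(np.degrees(np.arctan2(np.sin(np.radians(yaw)-a),np.cos(np.radians(yaw)-a))))
    print('at',np.round(p,1),np.round(s['ee_rot'],1),'t',s['time_s'],'q',np.round(s['qpos'],0))
    print('world d',np.round(d,1),'turn units(about tool z)',round(-np.radians(ty)/.12,2))
    for nm,b in (('before turn',a),('after turn',np.radians(yaw))):
        print(nm,'shift units',np.round([(d[0]*np.cos(b)+d[1]*np.sin(b))/40,(d[0]*np.sin(b)-d[1]*np.cos(b))/40,-d[2]/40],3))
E
python3 - <<'E'
from h import *
np.set_printoptions(precision=1,suppress=True)
f=load('top0')
L=ray(f,(190.6,216.5),100);R=ray(f,(222.6,213.2),100);print('bar',L,R,np.linalg.norm(L-R),np.degrees(np.arctan2(*(R-L)[[0,1]])),(L+R)/2)
print('rim',ray(f,(326,206.8),106)); 
g=load('side0');print('rim side',ray(g,(255+83/2.727,230+(368-315)/2.727),106),'tumbler rim',ray(g,(255+68/2.727,230+(452-309)/2.727),106))
h=(L+R)/2;plan(h[0],h[1],180,96.3)
E
```

```text
bar [569.8 274.8 100. ] [582.7 171.8 100. ] 103.79248078435155 172.85781579833704 [576.3 223.3 100. ]
rim [ 609.6 -162.3  106. ]
rim side [ 617.6 -171.2  106. ] tumbler rim [ 599.9 -273.3  106. ]
at [256.  514.4 213.2] [-179.9   -0.   153.5] t 0.1 q [62. 18. 90.  0. 72. -1.]
world d [ 320.3 -291.1  -33.2] turn units(about tool z) 8.33
before turn shift units [-10.4  -2.9   0.8]
after turn shift units [-8.1  7.2  0.8]
```

Call:
{"fn": "send_rows", "kwargs": {
  "steps": [
    [[-0.87,-0.24,0,0,0.33],[-0.87,-0.24,0,0,0.33],[-0.87,-0.24,0,0,0.33],[-0.87,-0.24,0,0,0.33],[-0.87,-0.24,0,0,0.33]]
  ]
}}

```text
time_s: 0.52
ee_pos: [391.3, 392.9, 213.6]
ee_rot: [-180.0, -0.0, 153.6]
force: [0.7, -0.1, -0.4]
gripper_width: 60.9
gripper_force: 0.0
```

Call:
{"fn": "send_rows", "kwargs": {
  "steps": [
    [[-0.87,-0.24,0,0,0.33],[-0.87,-0.24,0,0,0.33],[-0.87,-0.24,0,0,0.33],[-0.87,-0.24,0,0,0.33],[-0.87,-0.24,0,0,0.33]]
  ]
}}

```text
time_s: 0.93
ee_pos: [525.8, 272.3, 213.6]
ee_rot: [-180.0, -0.0, 153.5]
force: [-0.6, 0.4, 0.0]
gripper_width: 30.4
gripper_force: 0.0
```

Call:
{"fn": "send_rows", "kwargs": {
  "steps": [
    [[-0.87,-0.24,0,0,0.33],[-0.87,-0.24,0,0,0.33],[0,0,0,0.92,0.33],[0,0,0,0.92,0.33],[0,0,0,0.92,0.33]]
  ]
}}

```text
time_s: 1.35
ee_pos: [579.0, 224.6, 213.0]
ee_rot: [-179.9, -0.0, 134.2]
force: [-1.1, 0.4, -0.3]
gripper_width: 30.0
gripper_force: 0.0
```

Call:
{"fn": "send_rows", "kwargs": {
  "steps": [
    [[0,0,0,0.92,0.33],[0,0,0,0.92,0.33],[0,0,0,0.92,0.33],[0,0,0,0.92,0.33],[0,0,0,0.92,0.33]]
  ]
}}

```text
time_s: 1.77
ee_pos: [578.4, 225.5, 213.4]
ee_rot: [-179.9, 0.0, 102.6]
force: [0.3, 0.9, -0.6]
gripper_width: 30.0
gripper_force: 0.0
```

Call:
{"fn": "send_rows", "kwargs": {
  "steps": [
    [[0,0,0,0.92,0.33],[0,0,0,0,0.33]]
  ]
}}

```text
time_s: 1.93
ee_pos: [578.5, 225.5, 213.4]
ee_rot: [-179.9, 0.0, 96.5]
force: [0.1, 0.5, 0.0]
gripper_width: 29.6
gripper_force: 0.0
```

```bash
python3 - <<'E'
from h import *
plan(576.5,223,76,96.3);print(env.state()['gripper_width'])
f=grab('wrist','w1')
E
```

```text
at [578.5 225.5 213.4] [-179.9    0.    96.5] t 1.9333 q [20. 23. 83.  0. 74. 14.]
world d [  -2.    -2.5 -137.4] turn units(about tool z) 0.03
before turn shift units [-0.056 -0.056  3.436]
after turn shift units [-0.056 -0.056  3.436]
29.639167529899233
```

View pics/w1.png

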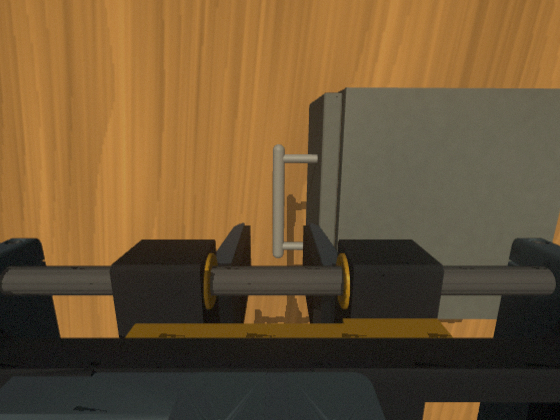

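The wrist view shows the bar at column 278, midway between the fingers (about 250 and 304). I'll go down onto it.

Call:
{"fn": "send_rows", "kwargs": {
  "steps": [
    [[-0.05,-0.05,0.8,0,0.33],[0,0,0.8,0,0.33],[0,0,0.8,0,0.33],[0,0,0.6,0,0.33],[0,0,0.4,0,0.33]]
  ]
}}

```text
time_s: 2.4
ee_pos: [575.2, 222.7, 74.7]
ee_rot: [-179.7, 0.1, 96.8]
force: [-1.1, -1.0, 0.3]
gripper_width: 29.9
gripper_force: 0.0
```

Call:
{"fn": "send_rows", "kwargs": {
  "steps": [
    [[0,0,0,0,0.0],[0,0,0,0,0.0],[0,0,0,0,0.0],[0,0,0,0,0.0]]
  ],
  "squeeze": 30
}}

```text
time_s: 2.73
ee_pos: [578.4, 223.8, 79.5]
ee_rot: [179.8, -0.1, 96.6]
force: [0.6, 0.2, -2.7]
gripper_width: 10.5
gripper_force: 30.0
```

Call:
{"fn": "send_rows", "kwargs": {
  "steps": [
    [[0,-0.1,0,0,0],[0,-0.2,0,0,0],[0,-0.2,0,0,0],[0,-0.2,0,0,0],[0,-0.2,0,0,0]]
  ]
}}

```text
time_s: 3.15
ee_pos: [541.0, 219.8, 79.4]
ee_rot: [179.8, -0.1, 96.6]
force: [1.3, 1.7, 6.0]
gripper_width: 10.1
gripper_force: 30.0
```

Call:
{"fn": "send_rows", "kwargs": {
  "steps": [
    [[0,-0.2,0,0,0],[0,-0.2,0,0,0],[0,-0.2,0,0,0],[0,-0.2,0,0,0],[0,-0.2,0,0,0]]
  ]
}}

```text
time_s: 3.57
ee_pos: [501.3, 215.4, 79.4]
ee_rot: [179.8, -0.1, 96.6]
force: [1.3, 2.7, 7.2]
gripper_width: 10.3
gripper_force: 30.0
```

Call:
{"fn": "send_rows", "kwargs": {
  "steps": [
    [[0,-0.2,0,0,0],[0,-0.2,0,0,0],[0,-0.2,0,0,0],[0,-0.2,0,0,0],[0,-0.15,0,0,0]]
  ]
}}

```text
time_s: 3.98
ee_pos: [463.3, 211.2, 79.3]
ee_rot: [179.8, -0.1, 96.6]
force: [0.6, 3.2, 5.9]
gripper_width: 10.1
gripper_force: 30.0
```

Call:
{"fn": "send_rows", "kwargs": {
  "steps": [
    [[0,-0.1,0,0,0],[0,-0.1,0,0,0],[0,-0.1,0,0,0],[0,-0.1,0,0,0],[0,0,0,0,0]]
  ]
}}

```text
time_s: 4.4
ee_pos: [447.0, 209.4, 79.4]
ee_rot: [179.9, -0.1, 96.6]
force: [-0.2, 3.5, 8.5]
gripper_width: 10.2
gripper_force: 30.0
```

Call:
{"fn": "send_rows", "kwargs": {
  "steps": [
    [[0,-0.06,0,0,0],[0,-0.06,0,0,0],[0,-0.06,0,0,0],[0,-0.06,0,0,0],[0,0,0,0,0]]
  ]
}}

```text
time_s: 4.82
ee_pos: [442.0, 209.0, 79.4]
ee_rot: [179.4, -0.2, 96.7]
force: [10.0, 3.7, -0.5]
gripper_width: 10.4
gripper_force: 30.0
```

At the stop: the arm resists at 10 N and the drawer moved only 5 of the 9.6 mm commanded. I'll ease off, release, rise and look.

Call:
{"fn": "send_rows", "kwargs": {
  "steps": [
    [[0,0.06,0,0,0],[0,0,0,0,0.33],[0,0,0,0,0.33],[0,0,0,0,0.33],[0,0,-0.5,0,0.33]]
  ]
}}

```text
time_s: 5.23
ee_pos: [436.8, 205.8, 94.8]
ee_rot: [-179.4, 0.2, 96.6]
force: [-0.5, 0.4, 0.0]
gripper_width: 29.6
gripper_force: 0.0
```

Call:
{"fn": "send_rows", "kwargs": {
  "steps": [
    [[0,0,-0.9,0,0.33],[0,0,-0.9,0,0.33],[0,0,-0.9,0,0.6],[0,0,-0.9,0,1],[0,0,0,0,1]]
  ]
}}

```text
time_s: 5.65
ee_pos: [443.2, 208.7, 248.5]
ee_rot: [179.3, -0.2, 96.6]
force: [1.7, 0.8, 0.9]
gripper_width: 47.1
gripper_force: 0.0
```

```bash
python3 - <<'E'
from h import *
grab('top','top1');grab('side','side1');
a=cv2.imread('pics/top1.png')[130:300,140:320];a=cv2.resize(a,None,fx=2.2,fy=2.2,interpolation=cv2.INTER_CUBIC)
b=cv2.imread('pics/side1.png')[90:270,210:370];b=cv2.resize(b,None,fx=2.2,fy=2.2,interpolation=cv2.INTER_CUBIC)
o=np.zeros((400,790,3),np.uint8);o[:a.shape[0],:a.shape[1]]=a;o[:b.shape[0],400:400+b.shape[1]]=b[:400,:390];cv2.imwrite('pics/crop1.png',o)
plan(615.2,-163,180,-7.2)
E
```

```text
at [440.4 207.4 242.7] [179.9  -0.   96.6] t 5.75 q [24.  9. 98. -0. 73. 17.]
world d [ 174.8 -370.4  -62.7] turn units(about tool z) 15.1
before turn shift units [-9.702  3.273  1.566]
after turn shift units [5.497 8.639 1.566]
```

View pics/crop1.png

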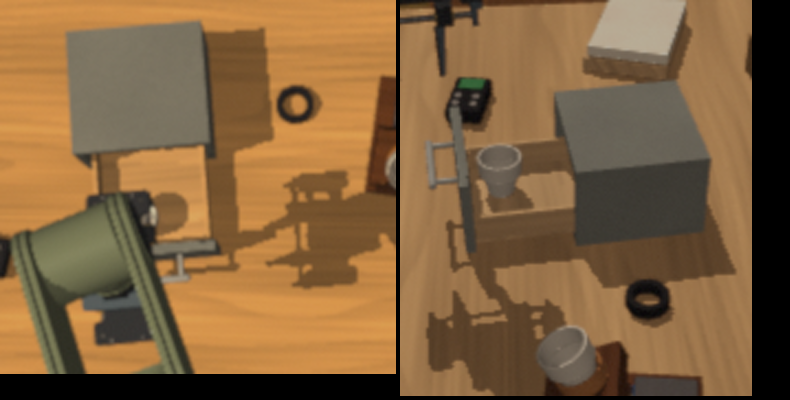

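The drawer is out with the pot inside; in the side crop it sits near (500,170), behind the panel. I'll go to the caddy.

Call:
{"fn": "send_rows", "kwargs": {
  "steps": [
    [[-0.88,0.3,0,0,1],[-0.88,0.3,0,0,1],[-0.88,0.3,0,0,1],[-0.88,0.3,0,0,1],[-0.88,0.3,0,0,1]]
  ]
}}

```text
time_s: 6.17
ee_pos: [519.2, 38.0, 239.4]
ee_rot: [-179.7, -0.0, 96.6]
force: [0.9, -0.0, 0.4]
gripper_width: 88.3
gripper_force: 0.0
```

Call:
{"fn": "send_rows", "kwargs": {
  "steps": [
    [[-0.88,0.3,0,0,1],[-0.88,0.3,0,0,1],[-0.88,0.3,0,0,1],[-0.88,0.3,0,0,1],[-0.88,0.3,0,0,1]]
  ]
}}

```text
time_s: 6.58
ee_pos: [599.2, -129.7, 238.9]
ee_rot: [-179.7, -0.1, 96.6]
force: [0.2, 0.5, 0.1]
gripper_width: 91.3
gripper_force: 0.0
```

Call:
{"fn": "send_rows", "kwargs": {
  "steps": [
    [[-0.88,0.3,0,0,1],[0,0,0,0.94,1],[0,0,0,0.94,1],[0,0,0,0.94,1],[0,0,0,0.94,1]]
  ]
}}

```text
time_s: 7.0
ee_pos: [614.8, -161.9, 238.5]
ee_rot: [-179.6, 0.0, 70.4]
force: [0.6, -0.5, 0.2]
gripper_width: 91.5
gripper_force: 0.0
```

Call:
{"fn": "send_rows", "kwargs": {
  "steps": [
    [[0,0,0,0.94,1],[0,0,0,0.94,1],[0,0,0,0.94,1],[0,0,0,0.94,1],[0,0,0,0.94,1]]
  ]
}}

```text
time_s: 7.42
ee_pos: [614.7, -161.4, 238.8]
ee_rot: [-179.7, 0.2, 38.1]
force: [0.4, -0.1, 0.5]
gripper_width: 91.2
gripper_force: 0.0
```

Call:
{"fn": "send_rows", "kwargs": {
  "steps": [
    [[0,0,0,0.94,1],[0,0,0,0.94,1],[0,0,0,0.94,1],[0,0,0,0.94,1],[0,0,0,0.94,1]]
  ]
}}

```text
time_s: 7.83
ee_pos: [614.8, -161.4, 238.8]
ee_rot: [-179.9, 0.3, 5.8]
force: [-0.6, -0.7, 0.2]
gripper_width: 91.5
gripper_force: 0.0
```

Call:
{"fn": "send_rows", "kwargs": {
  "steps": [
    [[0,0,0,0.94,1],[0,0,0,0.94,1],[0,0,0,0,1]]
  ]
}}

```text
time_s: 8.08
ee_pos: [614.9, -161.5, 239.0]
ee_rot: [-180.0, 0.3, -6.9]
force: [0.1, 0.3, 0.1]
gripper_width: 91.3
gripper_force: 0.0
```

```bash
python3 - <<'E'
from h import *
np.set_printoptions(precision=1,suppress=True)
f=grab('top','top2');g=grab('side','side2');w=grab('wrist','w2')
for n,f in (('top',f),('side',g)):
    P=cloud(f);img=np.asarray(f['pixels']);hsv=cv2.cvtColor(img,cv2.COLOR_RGB2HSV)
    m=((P[...,0]>440)&(P[...,0]<640)&(P[...,1]>120)&(P[...,1]<300)&(hsv[...,1]<60)&(P[...,2]>25)&(P[...,2]<88)).astype(np.uint8)
    k,l,st,c=cv2.connectedComponentsWithStats(m)
    for i in range(1,k):
        if st[i,4]>25:
            q=P[l==i];print(n,c[i],st[i],np.median(q,0),q.min(0),q.max(0))
            hull=cv2.minEnclosingCircle(np.argwhere(l==i)[:,::-1].astype(np.float32));print(hull,ray(f,hull[0],80))
plan(615.2,-163,77,-7.2)
a=cv2.imread('pics/top2.png')[150:260,150:260];a=cv2.resize(a,(400,400),interpolation=cv2.INTER_CUBIC)
b=cv2.resize(cv2.imread('pics/w2.png'),(400,300));o=np.zeros((400,800,3),np.uint8);o[:,:400]=a;o[:300,400:]=b;cv2.imwrite('pics/crop2.png',o)
E
```

```text
side [254.9 166. ] [246 156  19  23 308] [539.9 224.3  62. ] [512.3 204.8  25.3] [569.6 275.9  81.2]
((255.3944091796875, 166.60247802734375), 11.482604026794434) [542.4 207.7  80. ]
at [ 615.6 -161.6  240.3] [-180.     0.2   -6.6] t 8.2333 q [-16.  23.  78.   0.  79.  81.]
world d [  -0.4   -1.4 -163.3] turn units(about tool z) 0.08
before turn shift units [-0.   0.   4.1]
after turn shift units [-0.   0.   4.1]
```

View pics/crop2.png

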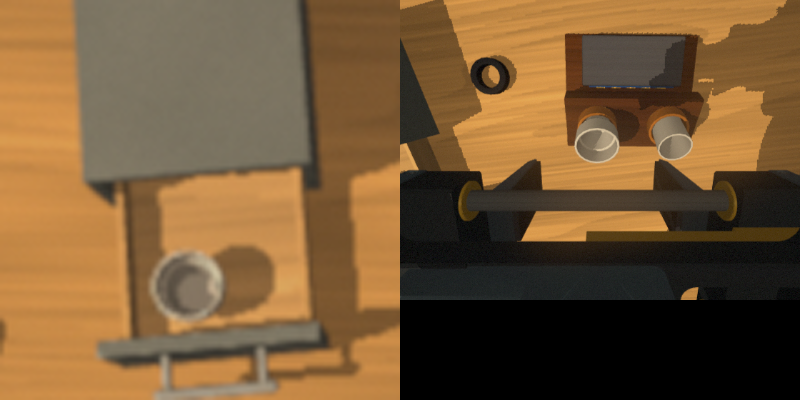

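The wrist crop shows the pot at (598,140), midway between the fingers at 530 and 665. The drawer pot's rim in the top crop is centred near (188,285). I'll descend and close lightly.

Call:
{"fn": "send_rows", "kwargs": {
  "steps": [
    [[0,0.03,0.9,0.08,1],[0,0,0.9,0,1],[0,0,0.9,0,1],[0,0,0.8,0,1],[0,0,0.4,0,1]]
  ]
}}

```text
time_s: 8.65
ee_pos: [613.1, -162.1, 80.9]
ee_rot: [-179.9, 0.5, -7.2]
force: [-0.7, -0.1, 0.0]
gripper_width: 91.1
gripper_force: 0.0
```

Call:
{"fn": "send_rows", "kwargs": {
  "steps": [
    [[0,0,0.18,0,1],[0,0,0,0,0.5],[0,0,0,0,0.5],[0,0,0,0,0.5],[0,0,0,0,0.5]]
  ],
  "squeeze": 8
}}

```text
time_s: 9.07
ee_pos: [617.4, -163.4, 80.6]
ee_rot: [180.0, -0.2, -7.3]
force: [0.3, 0.2, 0.9]
gripper_width: 67.4
gripper_force: 0.0
```

```bash
python3 - <<'E'
from h import *
np.set_printoptions(precision=1,suppress=True)
f=load('top2');hsv=cv2.cvtColor(np.asarray(f['pixels']),cv2.COLOR_RGB2HSV)
roi=np.zeros((420,560),np.uint8);roi[215:241,188:216]=1
m=((hsv[...,1]<60)&(hsv[...,2]>60)).astype(np.uint8)*roi
m[236:]=0
k,l,st,c=cv2.connectedComponentsWithStats(m);i=1+st[1:,4].argmax();q=np.argwhere(l==i)[:,::-1].astype(np.float32)
print(st[i],cv2.minEnclosingCircle(q),ray(f,cv2.minEnclosingCircle(q)[0],80),ray(f,(201.7,228.4),80))
g=load('side2');P=cloud(g);q=P[154:180,244:268].reshape(-1,3);q=q[(q[:,2]>74)&(q[:,2]<86)&(q[:,0]>505)&(q[:,0]<575)&(q[:,1]<255)];print(len(q),q.min(0),q.max(0),cv2.minEnclosingCircle(q[:,:2].astype(np.float32)))
print(env.state()['gripper_width'])
E
```

```text
[206 222   4   5   8] ((207.5, 224.0), 2.5000998973846436) [549.1 222.1  80. ] [534.2 240.4  80. ]
46 [509.3 207.4  74.2] [569.6 254.6  81.2] ((540.7368774414062, 236.9765167236328), 32.91060256958008)
67.38390441230896
```

Call:
{"fn": "send_rows", "kwargs": {
  "steps": [
    [[0,0,0,0,0.5],[0,0,0,0,0.5],[0,0,0,0,0.5]]
  ]
}}

```text
time_s: 9.32
ee_pos: [617.1, -163.0, 80.2]
ee_rot: [-180.0, -0.2, -7.3]
force: [-0.8, 0.5, 5.2]
gripper_width: 62.3
gripper_force: 8.0
```

Call:
{"fn": "send_rows", "kwargs": {
  "steps": [
    [[-0.2,0,-0.42,0,0.5],[-0.2,0,-0.42,0,0.5],[-0.2,0,-0.42,0,0.5],[0,0,-0.42,0,0.5],[0,0,0,0,0.5]]
  ]
}}

```text
time_s: 9.73
ee_pos: [594.0, -160.6, 149.4]
ee_rot: [179.9, -0.4, -7.3]
force: [0.8, -0.1, 0.1]
gripper_width: 62.0
gripper_force: 8.0
```

```bash
python3 - <<'E'
from h import *
np.set_printoptions(precision=1,suppress=True)
g=grab('side','side3')
b=cv2.imread('pics/side3.png')[180:340,210:370];b=cv2.resize(b,(400,400),interpolation=cv2.INTER_CUBIC)
f=load('top2');a=cv2.imread('pics/top2.png')[205:250,180:225];a=cv2.resize(a,(400,400),interpolation=cv2.INTER_CUBIC)
cv2.imwrite('pics/crop3.png',np.hstack([a,b]))
plan(500,-163,120,-7.2)
E
```

```text
at [ 593.4 -160.4  147.5] [180.   -0.2  -7.3] t 9.7833 q [-16.  24.  90.  -0.  65.  81.]
world d [-93.4  -2.6 -27.5] turn units(about tool z) -0.02
before turn shift units [-2.3  0.4  0.7]
after turn shift units [-2.3  0.4  0.7]
```

View pics/crop3.png

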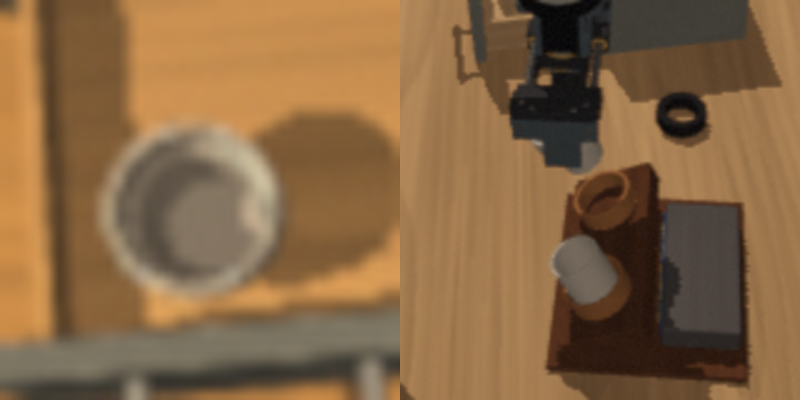

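The side crop shows the pot lifted out of its socket, at about (585,155), with the tumbler untouched. The drawer pot's rim centre in the left crop is (192,209), radius about 88 px, which is 32 mm as expected. Since the tool can't tilt, I'll set the pot on the clear desk in front so that it rights itself, then regrip it.

Call:
{"fn": "send_rows", "kwargs": {
  "steps": [
    [[-0.6,0,0,0,0.5],[-0.6,0,0,0,0.5],[-0.6,0,0,0,0.5],[-0.5,0,0.5,0,0.5],[0,0,0.6,0,0.5]]
  ]
}}

```text
time_s: 10.2
ee_pos: [497.7, -147.6, 101.5]
ee_rot: [-180.0, 0.1, -7.4]
force: [0.1, 0.4, -0.7]
gripper_width: 62.2
gripper_force: 8.0
```

Call:
{"fn": "send_rows", "kwargs": {
  "steps": [
    [[0,0,0.6,0,0.5],[0,0,0.5,0,0.5],[0,0,0.3,0,0.5],[0,0,0.1,0,0.5],[0,0,0,0,0.5]]
  ]
}}

```text
time_s: 10.62
ee_pos: [499.9, -147.8, 40.0]
ee_rot: [-180.0, 0.2, -7.3]
force: [-0.2, 0.4, -0.7]
gripper_width: 62.4
gripper_force: 8.0
```

```bash
python3 - <<'E'
from h import *
np.set_printoptions(precision=1,suppress=True)
s=env.state();print(s['ee_pos'],s['force'],s['gripper_width'])
f=load('top2');print(ray(f,(201.16,228.07),80))
g=grab('side','side4');P=cloud(g)
img=np.asarray(g['pixels']).astype(int)
m=(P[...,0]>450)&(P[...,0]<570)&(P[...,1]>-230)&(P[...,1]<-100)&(P[...,2]>4)&(P[...,2]<85)&(img[...,2]>90)&(img[...,0]-img[...,2]<40)
q=P[m];print(len(q),q.min(0),q.max(0))
for z in range(5,80,10):
    r=q[(q[:,2]>z)&(q[:,2]<z+10)]
    if len(r): print(z,len(r),r.mean(0),r.min(0)[0],r.max(0)[0])
E
```

```text
[ 499.9 -147.8   40. ] [-0.2  0.4 -0.7] 62.351545700704534
[535.3 242.2  80. ]Traceback (most recent call last):
  File "<stdin>", line 8, in <module>
    return umr_minimum(a, axis, None, out, keepdims, initial, where)
ValueError: zero-size array to reduction operation minimum which has no identity
```

Call:
{"fn": "send_rows", "kwargs": {
  "steps": [
    [[0,0,0.05,0,0.5],[0,0,0.05,0,0.5],[0,0,0.05,0,0.5],[0,0,0,0,0.5]]
  ],
  "squeeze": 5
}}

```text
time_s: 11.0
ee_pos: [501.8, -148.4, 36.5]
ee_rot: [180.0, -0.1, -7.3]
force: [0.2, 0.6, 2.1]
gripper_width: 62.3
gripper_force: 5.0
```

Call:
{"fn": "send_rows", "kwargs": {
  "steps": [
    [[0.08,0,0.02,0,0.5],[0.08,0,0.02,0,0.5],[0.08,0,0.02,0,0.5],[0.08,0,0.02,0,0.5],[0,0,0,0,0.5]]
  ]
}}

```text
time_s: 11.42
ee_pos: [515.7, -150.1, 33.7]
ee_rot: [180.0, -0.2, -7.4]
force: [0.3, 1.2, 5.6]
gripper_width: 62.3
gripper_force: 5.0
```

Call:
{"fn": "send_rows", "kwargs": {
  "steps": [
    [[0,0,0,0,0.75],[0,0,0,0,0.75],[0,0,0,0,0.75],[0,0,0,0,0.75]]
  ]
}}

```text
time_s: 11.75
ee_pos: [513.5, -149.7, 32.4]
ee_rot: [-180.0, 0.0, -7.4]
force: [-0.1, -0.1, -1.0]
gripper_width: 68.5
gripper_force: 0.0
```

Call:
{"fn": "send_rows", "kwargs": {
  "steps": [
    [[0,0,0,0,1],[0,0,-0.3,0,1],[0,0,-0.8,0,1],[0,0,-0.8,0,1],[0,0,-0.8,0,1]]
  ]
}}

```text
time_s: 12.17
ee_pos: [513.3, -149.7, 141.5]
ee_rot: [-180.0, 0.1, -7.3]
force: [0.6, -0.5, -0.5]
gripper_width: 90.8
gripper_force: 0.0
```

Call:
{"fn": "send_rows", "kwargs": {
  "steps": [
    [[-0.8,0,0,0,1],[-0.8,0,0,0,1],[-0.5,0,0,0,1],[0,0,0,0,1]]
  ]
}}

```text
time_s: 12.5
ee_pos: [425.9, -138.0, 140.5]
ee_rot: [-180.0, 0.2, -7.4]
force: [-0.2, 1.5, 0.1]
gripper_width: 91.2
gripper_force: 0.0
```

```bash
python3 - <<'E'
from h import *
np.set_printoptions(precision=1,suppress=True)
for n in ('side','wrist'):
    grab(n,n+'5')
g=load('side5')
P=cloud(g);img=np.asarray(g['pixels']).astype(int)
m=(P[...,0]>450)&(P[...,0]<562)&(P[...,1]>-230)&(P[...,1]<-100)&(P[...,2]>4)&(P[...,2]<85)
q=P[m];print(len(q))
if len(q):
  print(q.min(0),q.max(0))
  for z in range(5,75,10):
    r=q[(q[:,2]>z)&(q[:,2]<z+10)]
    if len(r): print(z,len(r),r.mean(0),r.min(0)[:2],r.max(0)[:2])
b=cv2.imread('pics/side5.png')[180:340,180:340];b=cv2.resize(b,(400,400),interpolation=cv2.INTER_CUBIC)
a=np.zeros((400,400,3),np.uint8);a[:300]=cv2.resize(cv2.imread('pics/wrist5.png'),(400,300))
cv2.imwrite('pics/crop5.png',np.hstack([a,b]))
plan(510,-148,100,-7.2)
E
```

```text
570
[ 482.9 -187.3    4.1] [ 558.1 -107.8   62. ]
5 58 [ 522.6 -153.1   10.6] [ 505.8 -176. ] [ 545.4 -129.8]
15 66 [ 523.4 -146.8   20.1] [ 503.8 -177.7] [ 543.  -127.9]
25 91 [ 522.8 -141.5   30.9] [ 497.  -183.5] [ 554.2 -122. ]
35 132 [ 523.8 -152.1   39.7] [ 492.9 -185.5] [ 554.5 -120.1]
45 122 [ 523.5 -152.9   50.3] [ 493.1 -184.2] [ 552.6 -120.5]
55 96 [ 522.4 -152.9   57.9] [ 493.7 -183.7] [ 552.8 -120.8]
at [ 430.4 -139.1  141. ] [180.   -0.1  -7.4] t 12.6 q [-19.  11. 111.   0.  58.  78.]
world d [ 79.6  -8.9 -41. ] turn units(about tool z) -0.02
before turn shift units [ 2. -0.  1.]
after turn shift units [ 2. -0.  1.]
```

View pics/crop5.png

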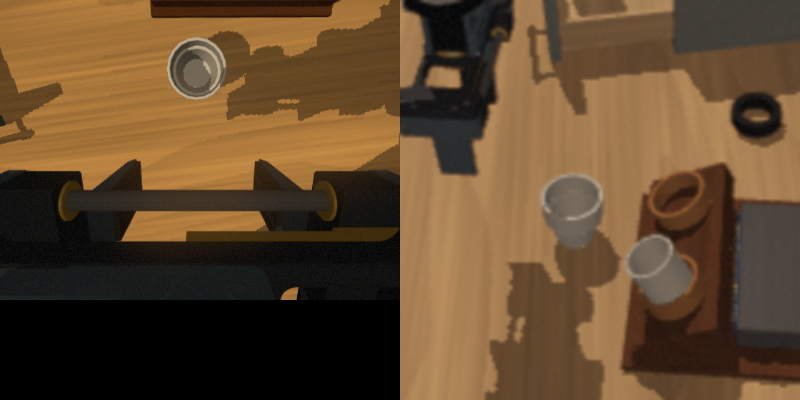

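The pot now stands upright on the desk at about (523.5, -152.5), and its rim width and 62 mm height agree with the given sizes. I'll regrip it high on the collar, so the tips stay above the shoulder.

Call:
{"fn": "send_rows", "kwargs": {
  "steps": [
    [[0.6,0.03,0,0,1],[0.7,0,0,0,1],[0.7,0,0,0,1],[0.35,0,0.3,0,1],[0,0,0.8,0,1]]
  ]
}}

```text
time_s: 13.02
ee_pos: [532.3, -154.3, 99.7]
ee_rot: [179.9, -0.8, -7.3]
force: [1.2, -0.5, -0.9]
gripper_width: 90.9
gripper_force: 0.0
```

Call:
{"fn": "send_rows", "kwargs": {
  "steps": [
    [[0,0,0.8,0,1],[0,0,0.5,0,1],[0,0,0.2,0,1],[0,0,0,0,1]]
  ]
}}

```text
time_s: 13.35
ee_pos: [523.3, -152.0, 34.5]
ee_rot: [-180.0, 0.2, -7.3]
force: [-0.4, 0.1, 0.3]
gripper_width: 91.3
gripper_force: 0.0
```

```bash
python3 - <<'E'
from h import *
np.set_printoptions(precision=1,suppress=True)
plan(523.5,-152.5,37,-7.2)
P=cloud(load('side2'));im=np.asarray(load('side2')['pixels']).astype(int)
q=P[150:185,240:275].reshape(-1,3);c=im[150:185,240:275].reshape(-1,3)
k=(c[:,0]-c[:,2]<35);q=q[k]
for z in range(25,85,10):
    r=q[(q[:,2]>z)&(q[:,2]<z+10)&(q[:,0]>500)&(q[:,0]<600)]
    if len(r): print(z,len(r),r.min(0)[:2],r.max(0)[:2],np.sort(r[:,1])[-6:])
E
```

```text
at [ 523.3 -152.    34.5] [-180.     0.2   -7.3] t 13.35 q [-17.  26. 107.   0.  47.  80.]
world d [ 0.2 -0.5  2.5] turn units(about tool z) -0.02
before turn shift units [ 0.   0.  -0.1]
after turn shift units [ 0.   0.  -0.1]
25 22 [522.4 216.4] [554.4 228.7] [224.  224.2 224.3 225.2 225.3 228.7]
35 33 [523.  215.4] [558.2 267.3] [261.7 262.2 263.3 264.1 264.3 267.3]
45 61 [511.1 208.8] [585.8 305.9] [268.1 268.2 268.6 271.1 303.9 305.9]
55 81 [511.2 206.8] [568.7 275.9] [270.2 270.3 270.4 270.4 270.5 275.9]
65 100 [514.8 204.8] [569.  272.6] [270.4 270.8 271.  271.5 271.9 272.6]
75 49 [502.8 120.8] [569.6 269.2] [263.6 265.5 265.8 266.  267.8 269.2]
```

Call:
{"fn": "send_rows", "kwargs": {
  "steps": [
    [[-0.05,0,-0.06,0,1],[0,0,0,0,0.5],[0,0,0,0,0.5],[0,0,0,0,0.5],[0,0,0,0,0.5]]
  ],
  "squeeze": 8
}}

```text
time_s: 13.77
ee_pos: [522.3, -152.2, 40.2]
ee_rot: [180.0, -0.1, -7.3]
force: [0.4, 0.4, 0.4]
gripper_width: 67.4
gripper_force: 0.2
```

Call:
{"fn": "send_rows", "kwargs": {
  "steps": [
    [[0,0,0,0,0.5],[0,0,0,0,0.5],[0,0,0,0,0.5],[0,0,0,0,0.5]]
  ]
}}

```text
time_s: 14.1
ee_pos: [522.1, -152.1, 39.8]
ee_rot: [-180.0, -0.1, -7.4]
force: [-0.8, 0.9, 5.3]
gripper_width: 61.9
gripper_force: 8.0
```

Call:
{"fn": "send_rows", "kwargs": {
  "steps": [
    [[0,0,-0.4,0,0.5],[0,0,-0.8,0,0.5],[0,0,-0.8,0,0.5],[0,0,-0.8,0,0.5],[0,0,-0.8,0,0.5]]
  ]
}}

```text
time_s: 14.52
ee_pos: [521.1, -152.0, 184.0]
ee_rot: [-180.0, 0.1, -7.3]
force: [1.2, 0.8, -0.8]
gripper_width: 62.4
gripper_force: 8.0
```

```bash
python3 - <<'E'
from h import *
np.set_printoptions(precision=1,suppress=True)
g=grab('side','side6');P=cloud(g)
# held pot below the fingertips
s=env.state();z0=s['ee_pos'][2]
q=P[(abs(P[...,0]-521)<50)&(abs(P[...,1]+152)<50)&(P[...,2]<z0-2)&(P[...,2]>z0-45)]
for a in range(-40,0,8):
    r=q[(q[:,2]>z0+a)&(q[:,2]<z0+a+8)]
    if len(r): print(a,len(r),r.mean(0),r.min(0)[:2],r.max(0)[:2])
plan(537.5,240.7,190,6.3)
E
```

```text
-40 29 [ 523.7 -169.6  154.1] [ 504.5 -174.9] [ 543. -158.]
-32 29 [ 525.4 -170.4  162.3] [ 507.9 -177.7] [ 543.3 -135.7]
-24 4 [ 519.  -177.7  169.2] [ 515.4 -180.3] [ 522.7 -176.7]
-16 24 [ 531.4 -176.   179.4] [ 494.7 -192.3] [ 551.4 -162.2]
-8 27 [ 524.2 -180.5  186.3] [ 492.7 -194.1] [ 551.7 -162.2]
at [ 524.9 -153.2  190.9] [179.9  -0.7  -7.3] t 14.5667 q [-17.  16.  96.  -0.  67.  80.]
world d [ 12.6 393.9  -0.9] turn units(about tool z) -1.98
before turn shift units [-0.9 -9.8  0. ]
after turn shift units [ 1.4 -9.8  0. ]
```

Call:
{"fn": "send_rows", "kwargs": {
  "steps": [
    [[0,0,0,-0.99,0.5],[0,0,0,-0.99,0.5],[0.05,-0.4,0,0,0.5],[0.12,-0.8,0,0,0.5],[0.12,-0.8,0,0,0.5]]
  ]
}}

```text
time_s: 14.98
ee_pos: [524.1, -71.1, 182.3]
ee_rot: [-180.0, 0.1, 6.1]
force: [0.1, -0.0, -1.1]
gripper_width: 62.5
gripper_force: 8.0
```

Call:
{"fn": "send_rows", "kwargs": {
  "steps": [
    [[0.12,-0.8,0,0,0.5],[0.12,-0.8,0,0,0.5],[0.12,-0.8,0,0,0.5],[0.12,-0.8,0,0,0.5],[0.12,-0.8,0,0,0.5]]
  ]
}}

```text
time_s: 15.4
ee_pos: [530.4, 91.8, 182.5]
ee_rot: [180.0, 0.0, 6.3]
force: [0.2, 0.0, -1.2]
gripper_width: 62.2
gripper_force: 8.0
```

Call:
{"fn": "send_rows", "kwargs": {
  "steps": [
    [[0.12,-0.8,0,0,0.5],[0.12,-0.8,0,0,0.5],[0.1,-0.8,0,0,0.5],[0.1,-0.6,0,0,0.5],[0,0,0,0,0.5]]
  ]
}}

```text
time_s: 15.82
ee_pos: [535.1, 215.8, 182.2]
ee_rot: [-179.9, 0.0, 6.5]
force: [0.2, -0.5, -1.3]
gripper_width: 62.4
gripper_force: 8.0
```

Call:
{"fn": "send_rows", "kwargs": {
  "steps": [
    [[0,0,0,0,0.5],[0,0,0,0,0.5],[0,0,0,0,0.5]]
  ]
}}

```text
time_s: 16.07
ee_pos: [535.1, 210.4, 182.8]
ee_rot: [180.0, 0.0, 6.2]
force: [-0.6, 0.3, -0.3]
gripper_width: 62.5
gripper_force: 8.0
```

```bash
python3 - <<'E'
from h import *
plan(537.5,240.7,130,6.3)
grab('side','side7');grab('wrist','w7')
b=cv2.imread('pics/side7.png')[80:240,180:340];b=cv2.resize(b,(400,400),interpolation=cv2.INTER_CUBIC)
a=np.zeros((400,400,3),np.uint8);a[:300]=cv2.resize(cv2.imread('pics/w7.png'),(400,300))
cv2.imwrite('pics/crop7.png',np.hstack([a,b]))
E
```

```text
at [535.1 210.4 182.8] [180.    0.    6.2] t 16.0667 q [ 20.  20.  92.  -0.  68. 104.]
world d [  2.4  30.3 -52.8] turn units(about tool z) -0.01
before turn shift units [ 0.142 -0.746  1.321]
after turn shift units [ 0.143 -0.746  1.321]
```

View pics/crop7.png

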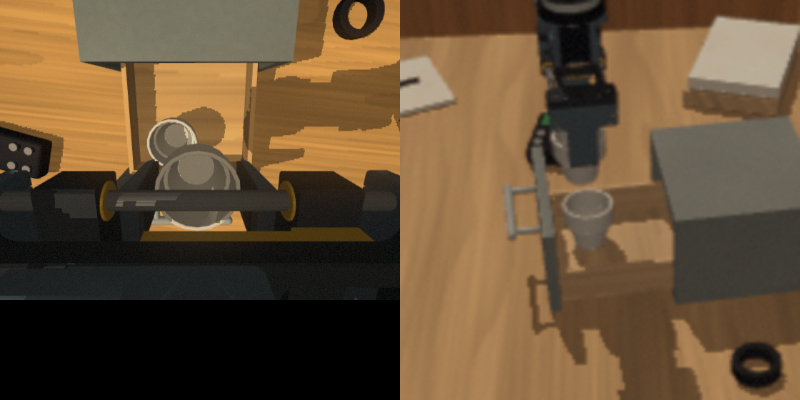

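The wrist crop shows the drawer pot's rim at about (172,143), and the held pot's rim at about (196.5,186). Casting rays from both in the same view cancels most of the camera bias.

```bash
python3 - <<'E'
from h import *
np.set_printoptions(precision=1,suppress=True)
f=load('w7');s=1.4
zr=182.8-38.5+60
print('held',ray(f,(196.5*s,186*s),zr),'edges',ray(f,(155*s,186*s),zr),ray(f,(238*s,186*s),zr),ray(f,(196.5*s,144*s),zr),ray(f,(196.5*s,228*s),zr))
print('drawer',ray(f,(172*s,143*s),80),'edges',ray(f,(147*s,143*s),80),ray(f,(197*s,143*s),80),ray(f,(172*s,118*s),80))
P=cloud(f);
for nm,zz,uv in (('drawer',80,(slice(150,260),slice(195,285))),('held',zr,(slice(190,325),slice(205,345)))):
    q=P[uv].reshape(-1,3);q=q[abs(q[:,2]-zz)<4]
    if len(q): print(nm,len(q),np.percentile(q,[2,98],axis=0),cv2.minEnclosingCircle(q[:,:2].astype(np.float32)))
E
```

```text
held [537.1 211.3 204.3] edges [533.9 241.3 204.3] [540.3 181.3 204.3] [568.3 214.6 204.3] [502.6 207.6 204.3]
drawer [536.8 242.7  80. ] edges [533.5 274.   80. ] [540.2 211.4  80. ] [568.2 245.2  80. ]
drawer 623 [[509.2 213.3  76.8]
 [567.2 273.3  82.2]] ((536.359375, 242.62716674804688), 31.832046508789062)
held 2575 [[502.5 179.8 200.6]
 [563.5 244.2 206.8]] ((538.2530517578125, 211.89447021484375), 38.38961410522461)
```

Two methods agree: the drawer pot is at (536.5, 242.6), and the held pot is 31.3 mm short of it in y. I'll line up, then lower.

Call:
{"fn": "send_rows", "kwargs": {
  "steps": [
    [[0.05,-0.39,0,0,0.5],[0.05,-0.385,0,0,0.5],[0,0,0,0,0.5],[0,0,0,0,0.5],[0,0,0,0,0.5]]
  ]
}}

```text
time_s: 16.58
ee_pos: [535.8, 242.5, 183.1]
ee_rot: [180.0, 0.0, 6.3]
force: [-0.2, 0.0, -0.5]
gripper_width: 61.8
gripper_force: 8.0
```

Call:
{"fn": "send_rows", "kwargs": {
  "steps": [
    [[0,0,0.3,0,0.5],[0,0,0.4,0,0.5],[0,0,0.4,0,0.5],[0,0,0.2,0,0.5],[0,0,0,0,0.5]]
  ]
}}

```text
time_s: 17.0
ee_pos: [534.6, 241.8, 129.2]
ee_rot: [179.9, 0.2, 6.2]
force: [-0.3, -0.5, -0.3]
gripper_width: 62.0
gripper_force: 8.0
```

```bash
python3 - <<'E'
from h import *
plan(535.8,241.7,105,6.3)
E
```

```text
at [534.6 241.8 129.2] [179.9   0.2   6.2] t 17.0 q [ 23.  23.  95.  -0.  62. 107.]
world d [  1.2  -0.1 -24.2] turn units(about tool z) -0.01
before turn shift units [0.03  0.006 0.605]
after turn shift units [0.03  0.006 0.605]
```

Call:
{"fn": "send_rows", "kwargs": {
  "steps": [
    [[0,0,0.2,0,0.5],[0,0,0.2,0,0.5],[0,0,0.15,0,0.5],[0,0,0.1,0,0.5],[0,0,0,0,0.5]]
  ]
}}

```text
time_s: 17.42
ee_pos: [535.3, 242.6, 104.2]
ee_rot: [180.0, 0.1, 6.3]
force: [-0.6, 0.7, -0.8]
gripper_width: 62.1
gripper_force: 8.0
```

Call:
{"fn": "send_rows", "kwargs": {
  "steps": [
    [[0,0,0.07,0,0.5],[0,0,0.07,0,0.5],[0,0,0.07,0,0.5],[0,0,0,0,0.5]]
  ]
}}

```text
time_s: 17.75
ee_pos: [535.5, 242.7, 96.3]
ee_rot: [180.0, 0.0, 6.3]
force: [-0.1, 0.5, -0.8]
gripper_width: 62.0
gripper_force: 8.0
```

No contact yet; the foot is about 58 mm up, against 47 mm when seated.

Call:
{"fn": "send_rows", "kwargs": {
  "steps": [
    [[0,0,0.05,0,0.5],[0,0,0.05,0,0.5],[0,0,0.05,0,0.5],[0,0,0,0,0.5]]
  ]
}}

```text
time_s: 18.08
ee_pos: [535.8, 242.8, 90.4]
ee_rot: [180.0, 0.0, 6.3]
force: [1.0, -0.6, -1.0]
gripper_width: 61.9
gripper_force: 8.0
```

Call:
{"fn": "send_rows", "kwargs": {
  "steps": [
    [[0,0,0.03,0,0.5],[0,0,0.03,0,0.5],[0,0,0,0,0.5]]
  ]
}}

```text
time_s: 18.33
ee_pos: [535.8, 242.8, 88.2]
ee_rot: [180.0, 0.0, 6.3]
force: [-0.0, -0.2, -0.5]
gripper_width: 62.1
gripper_force: 8.0
```

Call:
{"fn": "send_rows", "kwargs": {
  "steps": [
    [[0,0,0.03,0,0.5],[0,0,0.03,0,0.5],[0,0,0,0,0.5],[0,0,0,0,0.5]]
  ]
}}

```text
time_s: 18.67
ee_pos: [536.5, 242.8, 86.6]
ee_rot: [-180.0, -0.1, 6.3]
force: [1.0, -0.9, 3.7]
gripper_width: 62.1
gripper_force: 8.0
```

Call:
{"fn": "send_rows", "kwargs": {
  "steps": [
    [[0,0,0.03,0,0.5],[0,0,0,0,0.5],[0,0,0,0,0.5]]
  ]
}}

```text
time_s: 18.92
ee_pos: [536.4, 243.2, 85.5]
ee_rot: [-180.0, -0.1, 6.3]
force: [0.8, -0.0, 6.0]
gripper_width: 62.0
gripper_force: 8.0
```

Contact force is rising at the expected seat height (foot at about 47 mm). I'll release and rise.

Call:
{"fn": "send_rows", "kwargs": {
  "steps": [
    [[0,0,0,0,0.75],[0,0,0,0,0.8],[0,0,0,0,0.9],[0,0,0,0,1],[0,0,0,0,1]]
  ]
}}

```text
time_s: 19.33
ee_pos: [535.5, 242.8, 84.4]
ee_rot: [-180.0, 0.0, 6.3]
force: [0.3, 0.3, 0.1]
gripper_width: 89.2
gripper_force: 0.0
```

Call:
{"fn": "send_rows", "kwargs": {
  "steps": [
    [[0,0,0,0,1],[0,0,-0.2,0,1],[0,0,-0.4,0,1],[0,0,-0.8,0,1],[0,0,-0.8,0,1]]
  ]
}}

```text
time_s: 19.75
ee_pos: [535.1, 242.5, 173.3]
ee_rot: [180.0, 0.1, 6.3]
force: [0.8, 0.8, 0.1]
gripper_width: 91.0
gripper_force: 0.0
```

Call:
{"fn": "send_rows", "kwargs": {
  "steps": [
    [[0,0,-0.6,0,1],[0,0.6,0,0,1],[0,0.8,0,0,1],[0,0.8,0,0,1],[0,0.8,0,0,1]]
  ]
}}

```text
time_s: 20.17
ee_pos: [548.9, 122.6, 197.7]
ee_rot: [-180.0, -0.1, 6.3]
force: [0.4, -0.8, 0.0]
gripper_width: 91.0
gripper_force: 0.0
```

Call:
{"fn": "send_rows", "kwargs": {
  "steps": [
    [[-0.5,0.8,0,0,1],[-0.5,0,0,0,1],[0,0,0,0,1],[0,0,0,0,1]]
  ]
}}

```text
time_s: 20.5
ee_pos: [512.6, 87.1, 197.6]
ee_rot: [-180.0, -0.1, 6.2]
force: [0.1, -0.2, 1.2]
gripper_width: 91.4
gripper_force: 0.0
```

```bash
python3 - <<'E'
from h import *
np.set_printoptions(precision=1,suppress=True)
g=grab('side','side8');t=grab('top','top8');s=env.state();print(s['ee_pos'],s['force'],s['time_s'])
P=cloud(g);im=np.asarray(g['pixels']).astype(int)
q=P[(P[...,0]>500)&(P[...,0]<575)&(P[...,1]>195)&(P[...,1]<285)&(P[...,2]>25)&(im[...,0]-im[...,2]<35)]
for z in range(25,115,8):
    r=q[(q[:,2]>z)&(q[:,2]<=z+8)]
    if len(r): print(z,len(r),r.min(0)[:2],r.max(0)[:2])
print(q.max(0))
b=cv2.imread('pics/side8.png')[90:250,200:360];b=cv2.resize(b,(400,400),interpolation=cv2.INTER_CUBIC)
a=cv2.imread('pics/top8.png')[170:250,150:230];a=cv2.resize(a,(400,400),interpolation=cv2.INTER_CUBIC)
cv2.imwrite('pics/crop8.png',np.hstack([a,b]))
E
```

```text
[513.7  88.  197.4] [ 0.3  0.2 -0.4] 20.6
25 19 [522.5 217. ] [557.7 229.3]
33 15 [522.8 215.7] [557.9 229. ]
41 15 [523.6 212.3] [558.2 223.6]
49 20 [517.3 208.5] [561.9 225.2]
57 33 [521.  206.6] [568.8 228. ]
65 33 [527.9 207.1] [568.9 269.2]
73 58 [528.1 205.5] [569.6 271.6]
81 53 [528.4 203.6] [569.6 271.2]
89 39 [532.4 206.9] [566.9 269.5]
97 36 [533.1 206.4] [567.5 265.1]
105 5 [545.7 210.3] [564.6 247.1]
[569.6 271.6 108.5]
```

View pics/crop8.png

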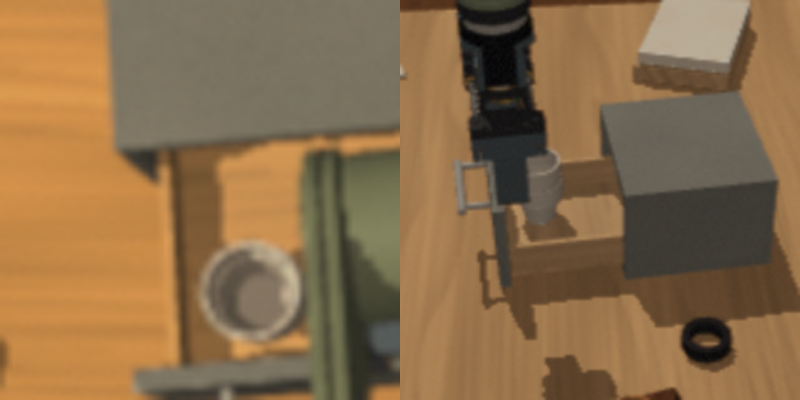

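The top crop shows the nested rims concentric at about (252,291). The side crop shows the stacked collars in the open drawer, with the upper rim measured at about 107 mm, as expected. The arm is clear, so I'll hand in.

```bash
python3 -c "
from workcell import env
print(env.job_done())"
```

```text
the job is handed in; nothing more can be done
None
```

I handed in the job at about 21 s of the 58 s allowed: the drawer is open at its stop and the collared pot is nested upright in the drawer pot, its rim measured at about 107 mm as expected; the tumbler, tape roll, tester and screwdriver were left alone, and the hand-in returned no verdict.

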